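# Find the centrifuge rotor key that fits

## Task

The rotor in the open centrifuge has to come off for cleaning, but nobody marked which of the three T-handled socket keys fits its hub nut. Try the keys on that nut without forcing them, and stand every key that does not fit back upright on a post of the key rack. Finish while holding the fitting key by its handle, upright and pushed fully home on the nut; do not let go of it, and leave the other things on the bench where they are.

Things in the scene. Friction and masses are not known exactly. Their poses are not given: they have to be found in the camera images.
- seat (a point): point on the centrifuge's vertical spindle axis at the floor of the fitted rotor's nut recess, 120 mm above the bench. A fitting key comes down with its mouth to this height; one too small stops on the nut 14 mm higher, one too large on the recess rim 6 mm higher. The chamber is open above, 85 mm in radius; its housing is 140 mm high.
- centrifuge: white bench centrifuge, fixed, housing 260 x 330 mm, 140 mm high. Origin: on the bench under the spindle axis. Its x points to the hinge side, away from the rack: there the open lid rises from 134 mm beside the axis to 370 mm above the bench, leaning away.
- rotor_a: fixed aluminium rotor, 144 mm across, 12 tube places. One of the three is in the centrifuge, on the axis of point seat; the others are spares on a drawer unit. Origin: centre of its underside. Hex nut on its axis in a round recess: floor 45 mm, rim 51 mm, nut top 59 mm (stud end 62 mm) above the origin. A pair of nut flats faces its x. Nut sizes of the three differ, unmarked; each fits just one key.
- rotor_b: fixed aluminium rotor, 144 mm across, 18 tube places. One of the three is in the centrifuge, on the axis of point seat; the others are spares on a drawer unit. Origin: centre of its underside. Hex nut on its axis in a round recess: floor 45 mm, rim 51 mm, nut top 59 mm (stud end 62 mm) above the origin. A pair of nut flats faces its x. Nut sizes of the three differ, unmarked; each fits just one key.
- rotor_c: fixed aluminium rotor, 144 mm across, 8 tube places. One of the three is in the centrifuge, on the axis of point seat; the others are spares on a drawer unit. Origin: centre of its underside. Hex nut on its axis in a round recess: floor 45 mm, rim 51 mm, nut top 59 mm (stud end 62 mm) above the origin. A pair of nut flats faces its x. Nut sizes of the three differ, unmarked; each fits just one key.
- key_small: T-handled socket key, 118 mm tall, 0.2 kg, slimmest socket. Origin: centre of its socket's open mouth (lower end); z up the shaft. Handle: black bar along x, 80 mm long, 14 thick (y), 18 tall, its middle 109 mm above the origin. Shaft 12 mm. Socket round outside, 23 mm; hexagonal opening 15.5 mm across flats, 22 deep, a pair of flats facing x. Starts upright on a rack post, bar within 20 degrees of the rack's x.
- key_mid: T-handled socket key, 118 mm tall, 0.2 kg, middle socket. Origin: centre of its socket's open mouth (lower end); z up the shaft. Handle: black bar along x, 80 mm long, 14 thick (y), 18 tall, its middle 109 mm above the origin. Shaft 12 mm. Socket round outside, 29 mm; hexagonal opening 20.5 mm across flats, 22 deep, a pair of flats facing x. Starts upright on a rack post, bar within 20 degrees of the rack's x.
- key_large: T-handled socket key, 118 mm tall, 0.2 kg, widest socket. Origin: centre of its socket's open mouth (lower end); z up the shaft. Handle: black bar along x, 80 mm long, 14 thick (y), 18 tall, its middle 109 mm above the origin. Shaft 12 mm. Socket round outside, 35 mm; hexagonal opening 25.5 mm across flats, 22 deep, a pair of flats facing x. Starts upright on a rack post, bar within 20 degrees of the rack's x.
- rack: fixed grey key rack, a plate 85 x 235 mm (its x, y), 20 mm high, with three upright steel posts in a row along its y, 76 mm apart. Origin: centre of its underside.
- post_0 (a point): foot of one of the rack's three posts (on the plate's top, 20 mm above the bench); the post is 12 mm thick and 16 mm high with a tapered tip, and goes up into a key's socket when a key stands on it with its mouth on the plate. Any key fits over any post.
- post_1 (a point): foot of one of the rack's three posts (on the plate's top, 20 mm above the bench); the post is 12 mm thick and 16 mm high with a tapered tip, and goes up into a key's socket when a key stands on it with its mouth on the plate. Any key fits over any post.
- post_2 (a point): foot of one of the rack's three posts (on the plate's top, 20 mm above the bench); the post is 12 mm thick and 16 mm high with a tapered tip, and goes up into a key's socket when a key stands on it with its mouth on the plate. Any key fits over any post.
- stain_a: bystander: small amber bottle, 36 mm across, 75 mm tall; origin under its centre
- stain_b: bystander: small clear bottle, 36 mm across, 75 mm tall; origin under its centre
- jar: bystander: white specimen jar, 52 mm across, 60 mm tall; origin under its centre
- sleeve_a: bystander: white tube sleeve, 32 mm across, 32 mm tall; origin under its centre
- sleeve_b: bystander: white tube sleeve, 32 mm across, 32 mm tall; origin under its centre
- driver: bystander: screwdriver with black handle, lying on the bench
- alcohol: bystander: white bottle, 60 mm across, 170 mm tall; origin under its centre
Mind the look-alikes: they are no part of the job. Leave any green or red look-alike of the key_mid alone.

How it is judged:
By the outcome, as a careful person would: the job done as asked, in the order asked, and still so for the second after the job is handed in, while the arm keeps its last pose, push and grip.
It also fails if it takes over 67 s, if anything falls off the work surface, if the arm or the gripper's body presses on something with over 40 N, if the wrist force passes 120 N, or if a joint passes its speed limit or range.

## Robot

A 6-joint arm with a two-finger parallel gripper is mounted at the origin on the work surface. World frame = base frame: x ahead of the robot, y to its left, z up, the work surface at z = 0. Lengths are in m, angles in rad, forces in N, time in s.
With the tool pointing down it reaches from about 0.275 to 0.85 m from the base axis. Payload 5.2 kg.
Tool frame: the origin (TCP) lies at the very end of the fingers, on their centre line; the grasp point (between the pads) lies 19 mm behind it; z points along the fingers, y is the direction in which the jaws open and shut (so a half turn about z gives the same grasp; the last joint's range is limited). The gripper opens to 85 mm and grips with 20 to 120 N. Pads are 22 mm wide; open, the fingers measure 114 mm over their backs; the gripper's body (76 mm by 85 mm) begins 54 mm behind the grasp point. The pads swing forward as they close: fully open they stand 13 mm farther back than shut.
Start: joints at [1.027, 0.259, 1.535, -0, 1.348, -0.203], TCP at [0.184, 0.518, 0.231] pointing down, gripper open.
Joint ranges: [-3.14, 3.14], [-0.91, 2.08], [0.19, 2.58], [-1.22, 4.36], [0.22, 2.71], [-3.12, 3.12]. Speed limits (rad/s): [2.57, 2.57, 3.14, 3.14, 3.14, 3.14].

## Interface

Orientations are given as a 3x3 rotation matrix whose columns are the frame's x, y, z axes.
In Python, from plant import robot gives the robot as it stands.
- The arm moves only by the tool send_rows, never from a script. Its argument "series" is a list of rows, each a list of 3 entries, a list of its own where there are three numbers: the shift along the world's x, y, z scaled (see below), then the turn about the world's z scaled (see below), then the gripper's target within -1 to 1 (shut at 1, half-way at 0, fully open at -1). A call has 1 to 20 rows; each row shifts and turns the pose as measured when the row begins; what a row does not reach is not made up. The controller multiplies each number of a shift by 0.04 m and each number of a turn by 0.12 rad. A row lasts 1/10 s, in which the tool goes at most 50 mm and 8.59 degrees, less where a joint would pass 70% of its speed; a pose out of reach is approached as far as the arm can. A call with a number of a shift or a turn outside -1 to 1 is refused whole. A call with a gripper value outside its range is refused whole. The fingers move at their own pace and stop on an object; the grip force is fixed at half the most. Time passes only in rows, so rows that do not move let the fingers close. It gives the time, the measured TCP pose, the force and the opening at its end, in the units of the state.
- robot.get_obs(): the state, without advancing time (a new reading comes with each control period).
- robot.get_image(name): name is "side" or "top" or "wrist"; returns (picture, depth): 480x640x3 uint8, red, green, blue; 480x640 float32, m along the optical axis (not along the pixel's ray), 0 where there is no reading.
- robot.calibration(name): a dict with "fovy" (degrees; the focal length in pixels is half the picture's height over the tangent of half this angle, whatever the lens; pixels are square), "cx", "cy" (the principal point, pixels), "xyz" and "orientation" of the camera in the world; the wrist camera has in their place "tool_from_camera" (4x4, takes a point from camera to tool coordinates, whose origin is the TCP and whose axes are the flange's). Camera axes: x right, y down, z forward; pixel columns grow to the right and rows downward; lengths in m; the calibration is good to about 2 mm. A picture is of the moment at which its call begins: read the wrist's pose just before it. calibration takes no time and is no camera call.
- robot.hand_in(): hands the job in, once; it reports no verdict.
The state is a dict: "t": time; "qpos": joint angles; "joint_vel": joint speeds; "joint_torque": joint torques, N m; "position": TCP position; "ee_rot": TCP orientation; "wrist_force": force on the tool from outside, world axes, zero at the start; "ft_torque": the same for the moment, N m; "grip_width": finger opening in m.
Only numpy, scipy, OpenCV 4.12 (cv2) and the standard library are available. Lean on these libraries where they do the work, as an engineer would, in place of code of your own. Each camera call takes 0.05 s, during which the arm holds its last target.

## Working session

There is one attempt and no reset: what is moved stays moved. The work goes in short steps, Python scripts to look and compute and a tool call to move; the robot and the scene stay as the last step left them, time stands still between calls to the robot, and variables do not carry over. Pictures are saved under pics/ and viewed, and the job is handed in when it is done.

Besides the shell and the picture viewer there is one more tool, called after ">>>" as name(argument=value, ...) on one line, values as JSON. send_rows: Moves the arm, as the interface text tells. Its arguments: {"type":"object","properties":{"series":{"type":"array"}},"required":["series"]}

```bash
mkdir -p pics; ls
cat > h.py <<'E'
import numpy as np, cv2
from plant import robot
def snap(n,f):
    o=robot.get_obs(); im,d=robot.get_image(n)
    cv2.imwrite(f'pics/{f}.png',im[:,:,::-1]); np.savez(f'pics/{f}.npz',d=d,im=im,p=o['position'],R=o['ee_rot'])
    return o
def cam(n,f):
    c=robot.calibration(n); fl=240/np.tan(np.radians(c['fovy'])/2)
    if n=='wrist':
        z=np.load(f'pics/{f}.npz'); T=np.eye(4);T[:3,:3]=z['R'];T[:3,3]=z['p']; M=T@np.array(c['tool_from_camera'])
        return fl,c['cx'],c['cy'],M[:3,:3],M[:3,3]
    return fl,c['cx'],c['cy'],np.array(c['orientation']).reshape(3,3),np.array(c['xyz'])
def pz(n,f,u,v,z=None):
    fl,cx,cy,R,t=cam(n,f); r=R@np.array([(u-cx)/fl,(v-cy)/fl,1])
    if z is None:
        s=np.load(f'pics/{f}.npz')['d'][int(round(v)),int(round(u))]
    else: s=(z-t[2])/r[2]
    return t+s*r
def proj(n,f,P):
    fl,cx,cy,R,t=cam(n,f); q=R.T@(np.array(P)-t); return cx+fl*q[0]/q[2],cy+fl*q[1]/q[2]
def crop(f,x0,y0,x1,y1,k,o):
    im=cv2.imread(f'pics/{f}.png')[y0:y1,x0:x1]; cv2.imwrite(f'pics/{o}.png',cv2.resize(im,None,fx=k,fy=k,interpolation=cv2.INTER_CUBIC))
E
python3 - <<'E'
from h import *
o=snap('top','top0');snap('side','side0');print(o)
for n in('top','side','wrist'):print(robot.calibration(n))
E
```

```text
pics
{'t': 0.0, 'qpos': array([ 1.02723095e+00,  2.59307903e-01,  1.53608166e+00,  6.36334954e-06,
        1.34801952e+00, -2.02799181e-01]), 'joint_vel': array([-0.00046224,  0.00168668,  0.00064945, -0.00059389,  0.00069915,
        0.0002102 ]), 'joint_torque': array([-9.09408554e-04, -4.46024895e+01, -2.90566009e+01, -5.36219377e-04,
        1.18227190e-02, -1.61841518e-05]), 'position': array([0.18350907, 0.51791747, 0.23049417]), 'ee_rot': array([[-9.42498226e-01,  3.34209817e-01, -9.44752722e-04],
       [ 3.34210946e-01,  9.42497022e-01, -1.55141894e-03],
       [ 3.71927188e-04, -1.77795630e-03, -9.99998350e-01]]), 'wrist_force': array([ 0.24854057,  0.74669525, -0.98160997]), 'ft_torque': array([ 0.01658742, -0.05625038,  0.0206676 ]), 'grip_width': 0.08557961847270154}
{'fovy': 49.45473337349842, 'cx': 317.23588026946413, 'cy': 238.76147083446065, 'xyz': array([0.35481571, 0.14574106, 1.13332322]), 'orientation': array([[-0.02064365, -0.98622099,  0.1641402 ],
       [-0.99978634,  0.02019073, -0.00442746],
       [ 0.00105234, -0.16419653, -0.98642708]])}
{'fovy': 52.99205176614677, 'cx': 318.30154562925753, 'cy': 241.06902014345923, 'xyz': array([ 0.11886175, -0.30720853,  0.77098671]), 'orientation': array([[ 0.76748227, -0.47592285,  0.42949785],
       [-0.64102244, -0.56155201,  0.52321083],
       [-0.00782261, -0.6768728 , -0.73605844]])}
{'fovy': 68.51635278964143, 'cx': 318.36986725330473, 'cy': 237.63305083030536, 'tool_from_camera': array([[ 6.93630079e-04, -9.65177416e-01, -2.61595248e-01,
         6.67962125e-02],
       [ 9.99999579e-01,  5.12439516e-04,  7.60849980e-04,
        -5.16309707e-04],
       [-6.00303475e-04, -2.61595666e-01,  9.65177366e-01,
        -1.41815292e-01],
       [ 0.00000000e+00,  0.00000000e+00,  0.00000000e+00,
         1.00000000e+00]])}
```

View pics/top0.png

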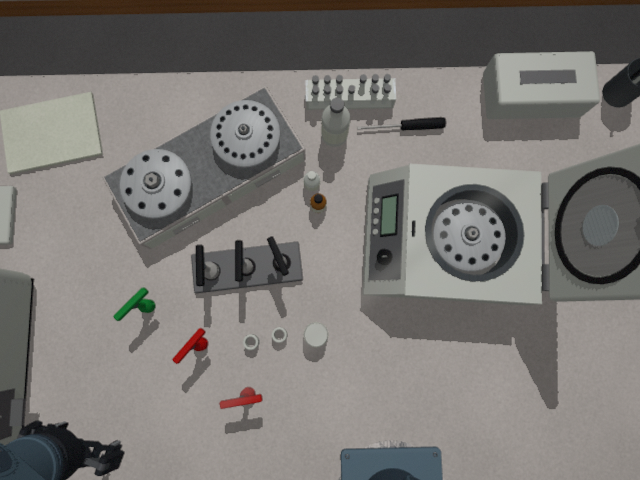

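View pics/side0.png

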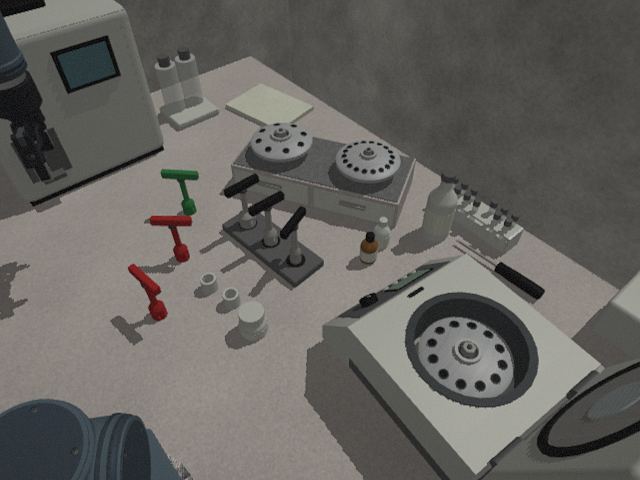

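Run:
```python
from h import *
crop('top0',180,225,310,300,6,'c1');crop('top0',420,180,530,280,7,'c2');crop('side0',210,160,340,290,6,'c3');crop('side0',420,310,520,400,7,'c4')
```

```text
(no output)
```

View pics/c1.png

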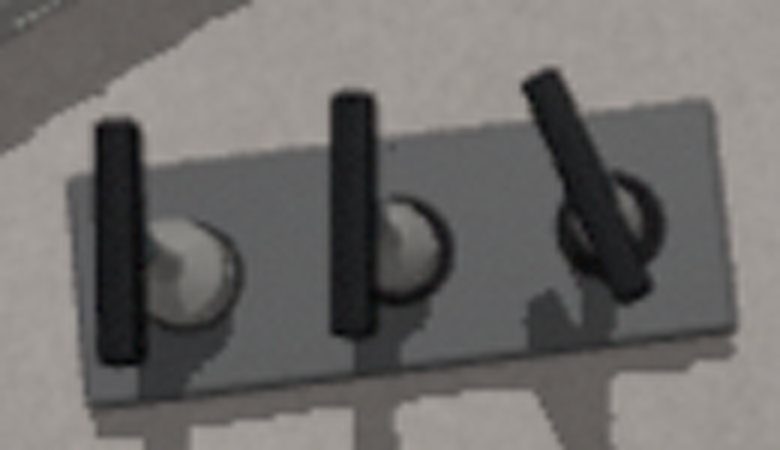

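View pics/c2.png

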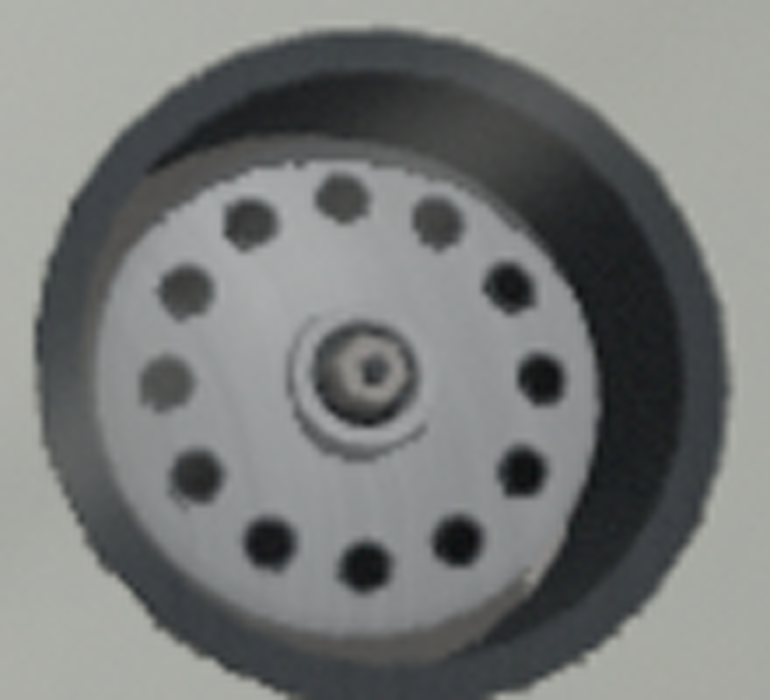

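View pics/c3.png

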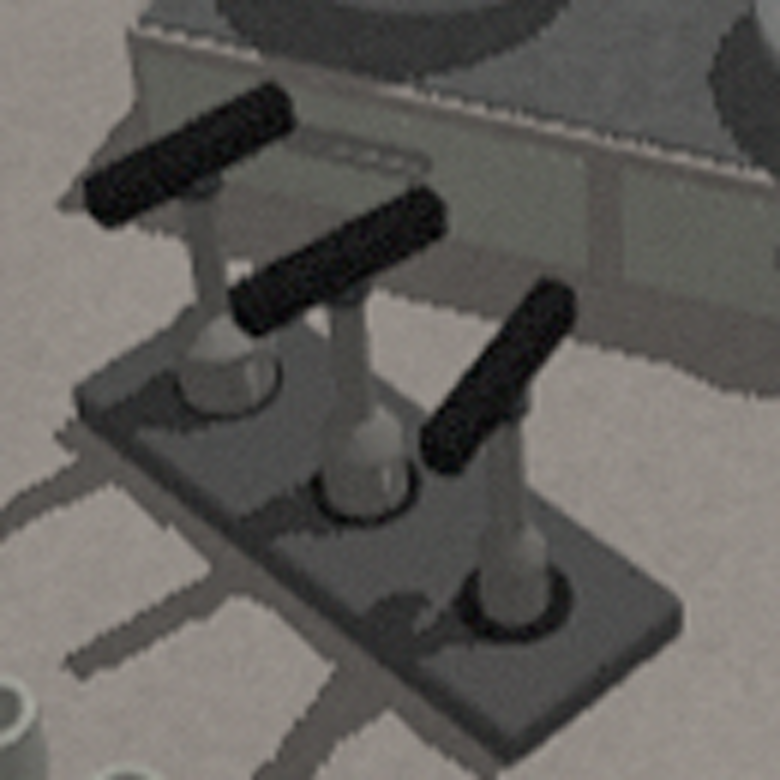

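View pics/c4.png

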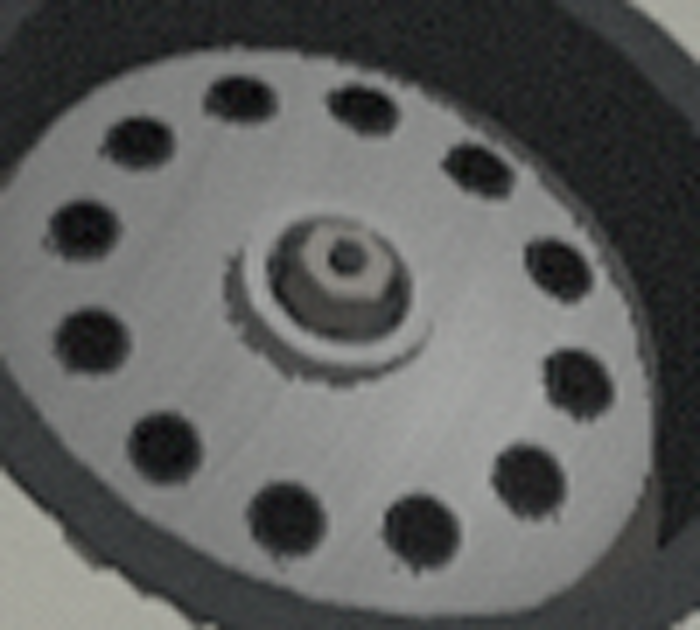

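Run:
```python
from h import *
np.set_printoptions(precision=4,suppress=True)
C=lambda u,v:(180+u/6-.4,225+v/6-.4)
for nm,a,b in(('L',(118,120),(121,362)),('M',(353,92),(353,337)),('S',(542,75),(632,297))):
    A=pz('top','top0',*C(*a),.138);B=pz('top','top0',*C(*b),.138);print(nm,A,B,np.linalg.norm(A-B),(A+B)/2, np.degrees(np.arctan2(*(A-B)[[1,0]])))
    u,v=C((a[0]+b[0])/2,(a[1]+b[1])/2); print('  depth',pz('top','top0',u,v))
# side
C=lambda u,v:(210+u/6-.4,160+v/6-.4)
for a,b in(((92,185),(280,95)),((240,288),(435,198)),((430,435),(562,290))):
    A=pz('side','side0',*C(*a),.138);B=pz('side','side0',*C(*b),.138);print(A,B,np.linalg.norm(A-B),(A+B)/2)
# stud
u,v=420+375/7-.4,180+370/7-.4; print('stud',pz('top','top0',u,v,.137),pz('top','top0',u,v))
u,v=420+345/7-.4,310+257/7-.4; print('stud side',pz('side','side0',u,v,.137),pz('side','side0',u,v))
for q in ((367,374),):
    u,v=420+q[0]/7-.4,180+q[1]/7-.4; print('recess ring',pz('top','top0',u,v,.126))
for p in((405,232),(541,167),(540,300)): print(pz('top','top0',*p))
# rack corners top
C=lambda u,v:(180+u/6-.4,225+v/6-.4)
for q in((68,180),(712,100),(735,328),(92,400)):print('rack',pz('top','top0',*C(*q),.02))
```

```text
L [0.5137 0.3694 0.138 ] [0.4358 0.3672 0.138 ] 0.07794677821322353 [0.4747 0.3683 0.138 ] 1.645716145829272
  depth [0.4745 0.3683 0.138 ]
M [0.5213 0.2938 0.138 ] [0.4422 0.2935 0.138 ] 0.07906881055583721 [0.4817 0.2936 0.138 ] 0.239169062967462
  depth [0.4821 0.2943 0.1332]
S [0.5256 0.2328 0.138 ] [0.4531 0.2045 0.138 ] 0.07777088724557103 [0.4894 0.2187 0.138 ] 21.33529847038019
  depth [0.4898 0.2189 0.133 ]
[0.4344 0.367  0.138 ] [0.5083 0.3648 0.138 ] 0.07392879178857169 [0.4714 0.3659 0.138 ]
[0.4437 0.2943 0.138 ] [0.517  0.2884 0.138 ] 0.07345571883952173 [0.4804 0.2914 0.138 ]
[0.451  0.2033 0.138 ] [0.5214 0.2272 0.138 ] 0.07429556274659535 [0.4862 0.2152 0.138 ]
stud [ 0.5268 -0.1619  0.137 ] [ 0.5274 -0.1629  0.1335]
stud side [ 0.5233 -0.1642  0.137 ] [ 0.5246 -0.1638  0.135 ]
recess ring [ 0.5276 -0.1629  0.126 ]
[ 0.5314 -0.0304  0.1316]
[ 0.6974 -0.368  -0.0006]
[ 0.3939 -0.2796  0.1375]
rack [0.5111 0.4135 0.02  ]
rack [0.5354 0.1819 0.02  ]
rack [0.453  0.1749 0.02  ]
rack [0.4321 0.4035 0.02  ]
```

>>> send_rows(series=[[[0.9, -0.7, 0.25], 0.35, -1], [[0.9, -0.7, 0.25], 0.35, -1], [[0.9, -0.7, 0.25], 0.35, -1], [[0.9, -0.7, 0.25], 0.35, -1], [[0.9, -0.7, 0.25], 0.35, -1], [[0.9, -0.7, 0.25], 0.35, -1], [[0.9, -0.7, 0.25], 0.35, -1], [[0.9, -0.7, 0.25], 0.35, -1], [[0, 0, 0], 0, -1]])

```text
t: 1.0
position: [0.477, 0.2828, 0.3086]
ee_rot: [[-1.0, -0.016, -0.006], [-0.016, 1.0, -0.01], [0.006, -0.009, -1.0]]
wrist_force: [-0.0, 0.2, -0.4]
grip_width: 0.085
```

Run:
```python
from h import *
o=snap('wrist','w1');print(o['t'],o['position'],o['ee_rot'],o['wrist_force'])
```

```text
1.0 [0.47704967 0.28281588 0.30860255] [[-0.99985409 -0.01616554 -0.00552109]
 [-0.0161123   0.99982453 -0.00955489]
 [ 0.00567458 -0.00946454 -0.99993911]] [-0.04002841  0.23326191 -0.37237227]
```

View pics/w1.png

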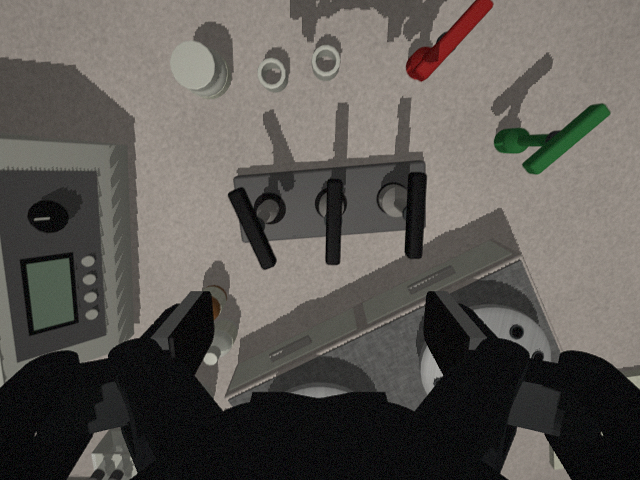

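Run:
```python
from h import *
np.set_printoptions(precision=4,suppress=True)
crop('w1',220,140,440,280,3.6,'c5')
for nm,a,b in(('S',(236,190),(268,267)),('M',(335,181),(333,263)),('L',(416,174),(414,257))):
    A=pz('wrist','w1',*a,.138);B=pz('wrist','w1',*b,.138);print(nm,(A+B)/2,np.linalg.norm(A-B),np.degrees(np.arctan2(*(B-A)[[1,0]])))
```

```text
S [0.4875 0.2211 0.138 ] 0.07675941143590986 20.615628799166572
M [0.4801 0.2954 0.138 ] 0.0761557177571122 0.2513838956618533
L [0.4728 0.3683 0.138 ] 0.07625842208606683 3.6291205618047377
```

View pics/c5.png

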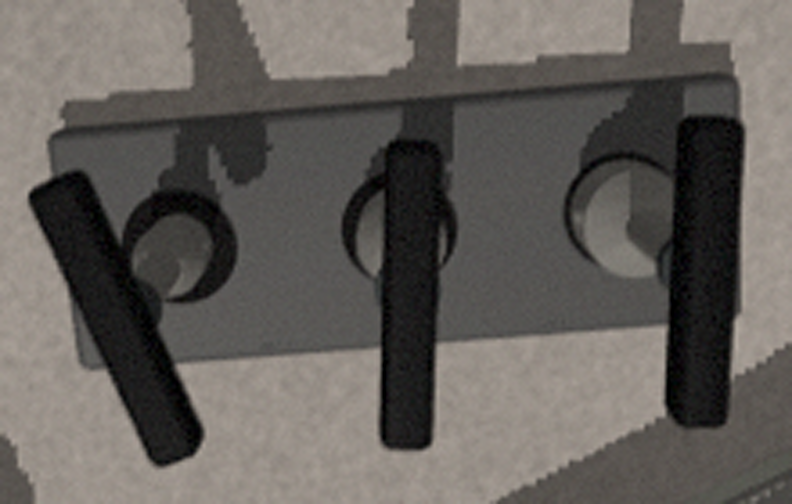

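>>> send_rows(series=[[[0, -1, 0], 0, -1], [[0, -1, 0], 0, -1], [[0, -1, 0], 0, -1], [[0, -1, 0], 0, -1], [[0, -1, 0], 0, -1], [[0, -1, 0], 0, -1], [[0, -1, 0], 0, -1], [[0, -1, 0], 0, -1], [[0, -1, 0], 0, -1], [[0, -1, 0], 0, -1], [[0, -1, 0], 0, -1], [[0, 0, 0], 0, -1], [[0, 0, 0], 0, -1]])

```text
t: 2.35
position: [0.4618, -0.1533, 0.2992]
ee_rot: [[-0.999, -0.03, -0.024], [-0.03, 1.0, 0.002], [0.024, 0.003, -1.0]]
wrist_force: [-1.1, 0.3, -1.0]
grip_width: 0.085
```

Run:
```python
from h import *
o=snap('wrist','w2');print(o['t'],o['position'],o['ee_rot'],o['wrist_force'])
print(proj('wrist','w2',(.526,-.163,.137)))
```

```text
2.35 [ 0.46178563 -0.15328747  0.29922089] [[-0.99925858 -0.02987102 -0.0242903 ]
 [-0.02993537  0.99954921  0.00228955]
 [ 0.02421096  0.00301499 -0.99970233]] [-1.13378154  0.26516584 -1.00680295]
(np.float64(305.2813870892817), np.float64(292.4084473385917))
```

View pics/w2.png

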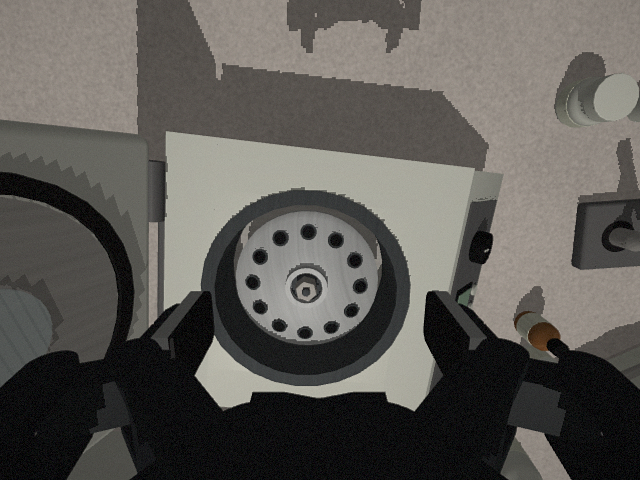

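Run:
```python
from h import *
np.set_printoptions(precision=4,suppress=True)
crop('w2',270,255,345,325,10,'c6')
o=robot.get_obs();print(o['position'],o['ee_rot'][:,2])
```

```text
[ 0.4618 -0.1531  0.2992] [-0.0244  0.0017 -0.9997]
```

View pics/c6.png

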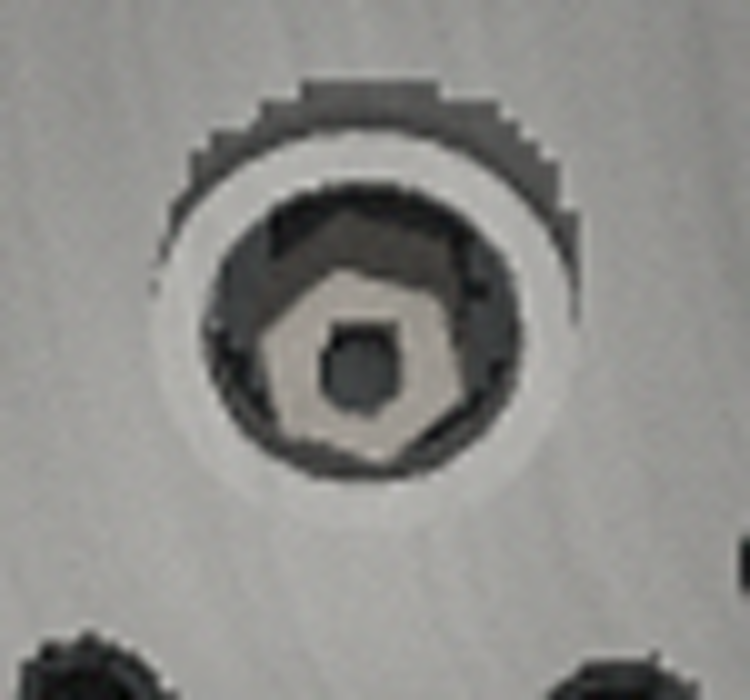

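Run:
```python
from h import *
np.set_printoptions(precision=4,suppress=True)
V=[(348,268),(443,295),(465,388),(383,462),(283,440),(262,345)]
P=np.array([pz('wrist','w2',270+a/10-.45,255+b/10-.45,.134) for a,b in V])
c=P.mean(0);d=P-c;r=np.hypot(d[:,0],d[:,1]);a=np.degrees(np.arctan2(d[:,1],d[:,0]))
print(c,r,r.mean()*3**.5,a%60)
# recess rim z=.126
R=np.array([pz('wrist','w2',270+a/10-.45,255+b/10-.45,.126) for a,b in((207,330),(522,330),(365,183),(362,480))]);print(np.linalg.norm(R[0]-R[1]),np.linalg.norm(R[2]-R[3]),R.mean(0)); print(((R[0]+R[1])/2),(R[2]+R[3])/2)
```

```text
[ 0.526  -0.1625  0.134 ] [0.0099 0.0103 0.0097 0.0098 0.0106 0.0098] 0.017347608351282302 [ 9.8741 15.6115 18.9334 11.8611 15.5585 18.8181]
0.030183501223717095 0.030377415421800003 [ 0.5258 -0.1627  0.126 ]
[ 0.5256 -0.1627  0.126 ] [ 0.5259 -0.1628  0.126 ]
```

Run:
```python
from h import *
np.set_printoptions(precision=4,suppress=True)
H=[(308,232),(335,240),(355,260),(360,286),(351,310),(331,327),(305,333),(279,325),(260,306),(252,282),(260,256),(280,237)]
P=np.array([pz('wrist','w2',a,b,.115) for a,b in H]);c=P.mean(0);d=P-c
print(c,np.hypot(d[:,0],d[:,1]),np.degrees(np.arctan2(d[:,1],d[:,0]))%30)
im=cv2.imread('pics/w2.png');g=cv2.cvtColor(im,6)
# nut mask: bright hex
s=cv2.resize(im[255:325,270:345],None,fx=10,fy=10,interpolation=cv2.INTER_CUBIC);g=cv2.cvtColor(s,6)
m=((g>120)*255).astype(np.uint8)
n,l,st,ce=cv2.connectedComponentsWithStats(m)
for i in range(1,n):
    if st[i,4]>3000:print(st[i],ce[i])
k=l[420,330] if l[420,330] else l[300,340]
mm=((l==k)*255).astype(np.uint8);cn=max(cv2.findContours(mm,0,1)[0],key=cv2.contourArea)
Q=np.array([pz('wrist','w2',270+a/10-.45,255+b/10-.45,.134)[:2] for a,b in cv2.convexHull(cn)[:,0]])*1000
best=[]
for t in np.arange(0,60,1.):
    w=[ (lambda s:s.max()-s.min())(Q@[np.cos(np.radians(t+q)),np.sin(np.radians(t+q))]) for q in(0,60,120)]
    best.append((np.mean(w),t,w))
print(min(best),max(best)[:2]); print(np.c_[[b[0] for b in best]].T)
```

```text
[ 0.526  -0.1626  0.115 ] [0.0525 0.0526 0.0535 0.0532 0.0529 0.0531 0.0537 0.0528 0.0524 0.0537
 0.0531 0.0537] [29.5855 29.7937 29.0418 29.1105 29.5235 29.5318 29.7945 29.451  28.6383
 29.7059 29.0677 29.2941]
[     0      0    750    700 412895] [377.3103 353.5572]
[  263   272   198   190 19653] [360.7114 365.9807]
(np.float64(17.416573974641835), np.float64(44.0), [np.float64(17.34204237093411), np.float64(17.477705971574494), np.float64(17.429973581416903)]) (np.float64(19.331542145880416), np.float64(14.0))
[[18.778  18.8413 18.9028 18.9662 19.0258 19.0796 19.1276 19.1718 19.2122
  19.2468 19.2755 19.2983 19.3153 19.3264 19.3315 19.331  19.3252 19.3135
  19.2959 19.2725 19.2432 19.208  19.167  19.1201 19.0674 19.0089 18.945
  18.8785 18.8067 18.7291 18.65   18.5713 18.494  18.4137 18.3288 18.2397
  18.1451 18.045  17.941  17.835  17.7301 17.6197 17.5135 17.4519 17.4166
  17.4237 17.4826 17.5705 17.6746 17.7895 17.9016 18.0081 18.1092 18.21
  18.3062 18.3968 18.4819 18.5638 18.6401 18.7107]]
```

>>> send_rows(series=[[[0, 0.8, 0], 0, 0], [[0, 0.8, 0], 0, 0], [[0, 0.8, 0], 0, 0], [[0, 0.8, 0], 0, 0], [[0, 0.8, 0], 0, 0], [[0, 0.8, 0], 0, 0], [[0, 0.8, 0], 0, 0], [[0, 0.8, 0], 0, 0], [[0, 0.8, 0], 0, 0], [[0, 0.8, 0], 0, 0], [[0, 0.8, -0.3], 0, 0], [[0, 0.8, -0.3], 0, 0], [[0, 0.8, -0.3], 0, 0], [[0, 0.8, -0.3], 0, 0], [[0, 0, -0.3], 0, 0], [[0, 0, 0], 0, 0]])

```text
t: 4.0
position: [0.4401, 0.341, 0.2363]
ee_rot: [[-0.997, -0.067, -0.028], [-0.067, 0.998, 0.008], [0.027, 0.01, -1.0]]
wrist_force: [-0.1, -0.3, 0.5]
grip_width: 0.0429
```

Run:
```python
from h import *
o=snap('wrist','w3');print(o['t'],o['position'],o['ee_rot'],o['wrist_force'])
print(proj('wrist','w3',(.4805,.294,.138)))
```

```text
4.0 [0.44006649 0.34102044 0.23633674] [[-0.99735836 -0.06701307 -0.02802768]
 [-0.0672637   0.99770239  0.0080958 ]
 [ 0.02742076  0.00995965 -0.99957436]] [-0.14311506 -0.31640879  0.46800272]
(np.float64(249.32176026813153), np.float64(293.00620504923415))
```

View pics/w3.png

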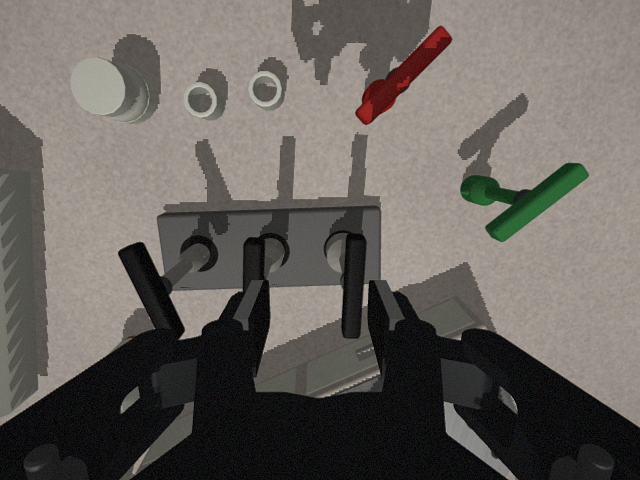

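>>> send_rows(series=[[[0.2, -0.23, 0], -0.1, 0], [[0.2, -0.23, 0], -0.1, 0], [[0.2, -0.23, -0.2], -0.1, 0], [[0.2, -0.23, -0.2], -0.1, 0], [[0.2, -0.23, -0.2], -0.1, 0], [[0, 0, 0], 0, 0], [[0, 0, 0], 0, 0]])

```text
t: 4.75
position: [0.486, 0.2862, 0.2139]
ee_rot: [[-1.0, 0.006, -0.022], [0.006, 1.0, 0.011], [0.022, 0.011, -1.0]]
wrist_force: [0.4, -0.2, 1.7]
grip_width: 0.043
```

Run:
```python
from h import *
o=snap('wrist','w4');print(o['t'],o['position'],o['ee_rot'],o['wrist_force'])
print(proj('wrist','w4',(.4805,.294,.138)))
```

```text
4.75 [0.48603498 0.28618579 0.21392102] [[-0.99973948  0.0060371  -0.02201203]
 [ 0.00579077  0.99992009  0.01123751]
 [ 0.02207811  0.01110711 -0.99969455]] [ 0.35565044 -0.23878661  1.67707467]
(np.float64(329.3220856723898), np.float64(243.49116390116416))
```

View pics/w4.png

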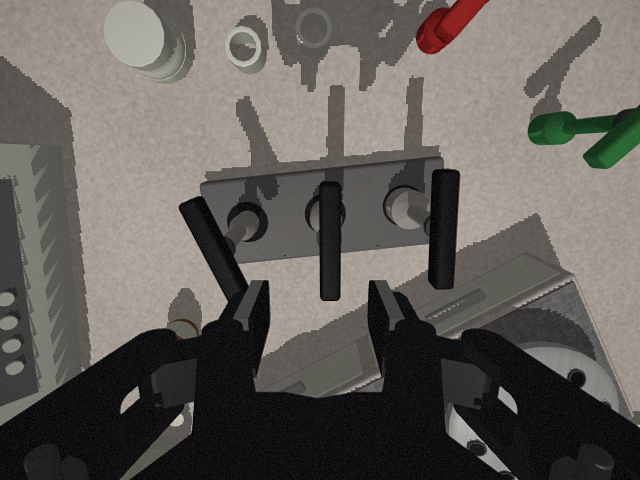

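>>> send_rows(series=[[[-0.06, 0.09, -0.2], 0, 0], [[-0.06, 0.09, -0.3], 0, 0], [[0, 0, -0.3], 0, 0], [[0, 0, -0.3], 0, 0], [[0, 0, -0.3], 0, 0], [[0, 0, -0.3], 0, 0], [[0, 0, -0.2], 0, 0], [[0, 0, 0], 0, 0]])

```text
t: 5.6
position: [0.478, 0.2957, 0.1299]
ee_rot: [[-1.0, 0.002, -0.025], [0.002, 1.0, 0.011], [0.025, 0.01, -1.0]]
wrist_force: [0.7, 0.2, 0.1]
grip_width: 0.0424
```

Run:
```python
from h import *
A=pz('wrist','w4',330.5,183,.138);B=pz('wrist','w4',330,299,.138);print((A+B)/2,np.degrees(np.arctan2(*(B-A)[[1,0]])))
o=snap('wrist','w5');print(o['t'],o['position'],o['ee_rot'],o['wrist_force'])
print(proj('wrist','w5',(.4805,.294,.138)))
```

```text
[0.48042608 0.29459331 0.138     ] -0.08088974922041262
5.6 [0.47800468 0.29567381 0.1298945 ] [[-0.99968941  0.00212102 -0.02483118]
 [ 0.00186027  0.99994294  0.01051922]
 [ 0.02485207  0.01046976 -0.99963631]] [0.74139745 0.24449067 0.14514301]
(np.float64(314.97616593352893), np.float64(313.85928749835193))
```

View pics/w5.png

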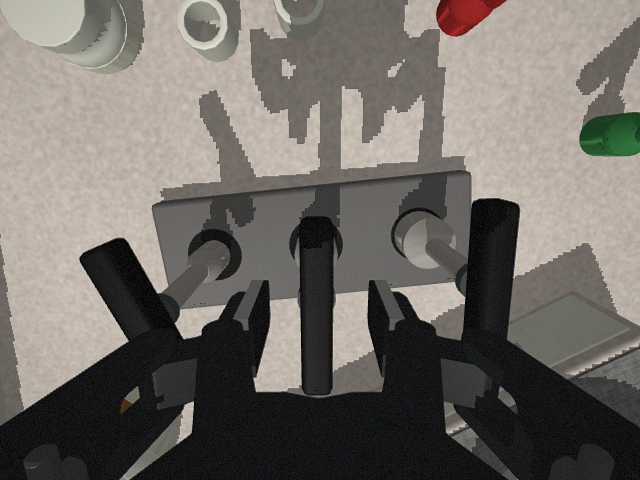

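Bar centred at about (316,314) between the pads. The key to grasp is key_mid (centre post, black); the look-alikes red/green are elsewhere. Nudge, go down, grip.

>>> send_rows(series=[[[0.05, -0.03, -0.15], 0, 0], [[0, 0, -0.15], 0, 0], [[0, 0, -0.12], 0, 0], [[0, 0, 0], 0, 0], [[0, 0, 0], 0, 0]])

```text
t: 6.15
position: [0.482, 0.2946, 0.1138]
ee_rot: [[-1.0, 0.003, -0.021], [0.002, 1.0, 0.012], [0.021, 0.012, -1.0]]
wrist_force: [0.1, 0.1, 0.4]
grip_width: 0.0426
```

>>> send_rows(series=[[[-0.02, 0, -0.08], 0, 0], [[0, 0, 0], 0, 1], [[0, 0, 0], 0, 1], [[0, 0, 0], 0, 1], [[0, 0, 0], 0, 1], [[0, 0, 0], 0, 1]])

```text
t: 6.75
position: [0.4815, 0.2948, 0.111]
ee_rot: [[-1.0, 0.002, -0.02], [0.002, 1.0, 0.012], [0.02, 0.012, -1.0]]
wrist_force: [0.8, 0.1, -1.3]
grip_width: 0.0127
```

Run:
```python
from h import *
o=robot.get_obs();print(o['t'],o['position'],o['ee_rot'],o['wrist_force'],o['grip_width'])
```

```text
6.75 [0.48146598 0.29475742 0.11103327] [[-0.99980545  0.00246867 -0.01956973]
 [ 0.00222982  0.99992288  0.0122175 ]
 [ 0.01959839  0.01217148 -0.99973384]] [ 0.81494912  0.13286081 -1.30212651] 0.012703560828434522
```

>>> send_rows(series=[[[0, 0, 0.15], 0, 1], [[0, 0, 0.25], 0, 1], [[0, 0, 0.35], 0, 1], [[0, 0, 0.4], 0, 1], [[0, 0, 0.4], 0, 1], [[0, 0, 0.4], 0, 1], [[0, 0, 0.4], 0, 1], [[0, 0, 0.4], 0, 1], [[0, 0, 0.4], 0, 1], [[0, 0, 0.3], 0, 1], [[0, 0, 0.2], 0, 1], [[0, 0, 0], 0, 1]])

```text
t: 7.95
position: [0.4784, 0.294, 0.2674]
ee_rot: [[-1.0, 0.002, -0.023], [0.002, 1.0, 0.012], [0.023, 0.012, -1.0]]
wrist_force: [1.1, -0.1, -2.6]
grip_width: 0.0132
```

Run:
```python
from h import *
o=snap('side','s2');print(o['t'],o['position'],o['ee_rot'],o['wrist_force'],o['grip_width'])
```

```text
7.95 [0.47835473 0.29399015 0.26735535] [[-0.99973891  0.00234433 -0.02272918]
 [ 0.00208218  0.99993112  0.0115504 ]
 [ 0.02275469  0.01150006 -0.99967493]] [ 1.06796385 -0.10932874 -2.63523927] 0.013238433612977482
```

View pics/s2.png

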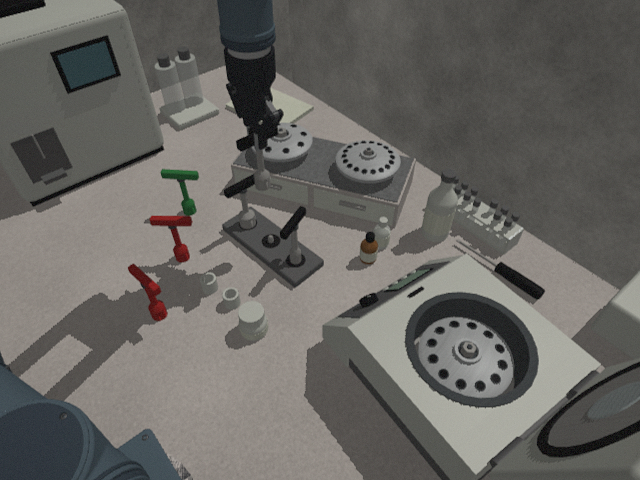

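>>> send_rows(series=[[[0.03, -0.2, 0.05], -0.05, 1], [[0.08, -0.4, 0.05], -0.1, 1], [[0.08, -0.5, 0.05], -0.1, 1], [[0.08, -0.5, 0.05], -0.1, 1], [[0.08, -0.5, 0.05], -0.1, 1], [[0.08, -0.5, 0.05], -0.1, 1], [[0.08, -0.5, 0.05], -0.1, 1], [[0.08, -0.5, 0.05], -0.1, 1], [[0.08, -0.5, 0.05], -0.1, 1], [[0.08, -0.5, 0.05], -0.1, 1], [[0.08, -0.5, 0.05], -0.1, 1], [[0.08, -0.5, 0.05], -0.1, 1], [[0.08, -0.5, 0.05], -0.1, 1], [[0.08, -0.5, 0.05], -0.1, 1], [[0.08, -0.5, 0.05], -0.1, 1], [[0.08, -0.5, 0.05], -0.1, 1], [[0.08, -0.4, 0.05], -0.1, 1], [[0.08, -0.3, 0], -0.1, 1], [[0.04, -0.2, 0], -0.05, 1], [[0, 0, 0], 0, 1]])

```text
t: 10.0
position: [0.5267, -0.0836, 0.2895]
ee_rot: [[-0.968, 0.247, -0.048], [0.247, 0.969, 0.012], [0.05, -0.0, -0.999]]
wrist_force: [-0.1, -0.1, -3.3]
grip_width: 0.0132
```

```bash
cat > st.py <<'E'
from h import *
np.set_printoptions(precision=4,suppress=True)
o=robot.get_obs();R=o['ee_rot'];print(o['t'],o['position'],'zax',R[:,2],'yaw',np.degrees(np.arctan2(R[1,0],R[0,0]))%360,'F',o['wrist_force'],'w',o['grip_width'])
E
python3 st.py
```

```text
10.0 [ 0.5267 -0.0836  0.2895] zax [-0.0484  0.0119 -0.9988] yaw 165.67786123350274 F [-0.069  -0.0739 -3.2662] w 0.013154917463571964
```

>>> send_rows(series=[[[0.02, -0.3, 0], 0, 1], [[0.02, -0.3, 0], 0, 1], [[0.02, -0.3, 0], 0, 1], [[0.02, -0.3, 0], 0, 1], [[0.02, -0.3, 0], 0, 1], [[0.02, -0.3, 0], 0, 1], [[0, 0, 0], 0, 1]])

```text
t: 10.7
position: [0.5314, -0.1608, 0.289]
ee_rot: [[-0.968, 0.245, -0.049], [0.245, 0.97, 0.012], [0.051, -0.0, -0.999]]
wrist_force: [0.0, -0.4, -3.2]
grip_width: 0.0135
```

```bash
cat >> st.py <<'E'
Rg=np.array([[-0.99980545,0.00246867,-0.01956973],[0.00222982,0.99992288,0.0122175],[0.01959839,0.01217148,-0.99973384]])
pg=np.array([.48147,.29476,.11103]); mg=np.array([.4805,.2943,.020])
K=R@Rg.T; print('key axis',K[:,2],'key yaw(bar)',np.degrees(np.arctan2(K[1,0],K[0,0])),'mouth',o['position']+K@(mg-pg))
E
python3 st.py; python3 -c "
from h import *
snap('wrist','w6');snap('side','s3')
print(proj('wrist','w6',(.526,-.1626,.137)))"
```

```text
10.7 [ 0.5314 -0.1608  0.289 ] zax [-0.0493  0.0121 -0.9987] yaw 165.82241263761782 F [ 0.0025 -0.3985 -3.2195] w 0.01350148561772155
key axis [0.0333 0.0045 0.9994] key yaw(bar) -14.035724223888126 mouth [ 0.5273 -0.1614  0.1981]
(np.float64(315.07329290088524), np.float64(226.48489211811696))
```

View pics/w6.png

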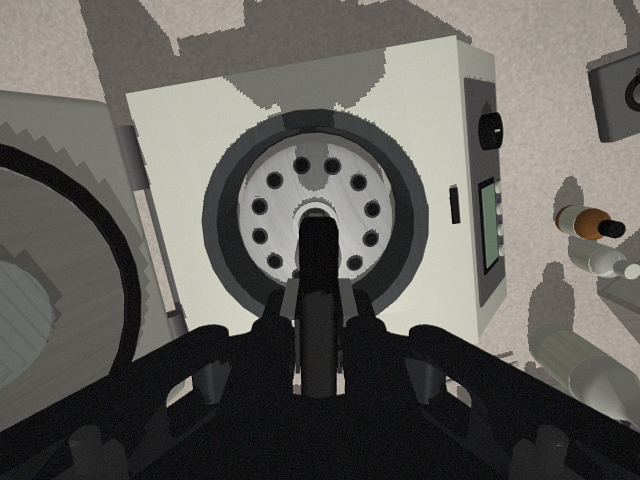

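View pics/s3.png

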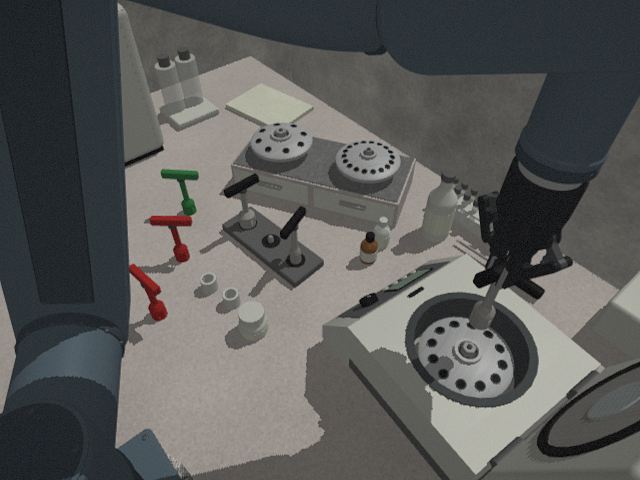

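>>> send_rows(series=[[[0.8, 0, 0], 0, 1], [[0.8, 0, 0], 0, 1], [[0, 0, 0], 0, 1], [[0, 0, 0], 0, 1]])

```text
t: 11.2
position: [0.5959, -0.1566, 0.2887]
ee_rot: [[-0.969, 0.243, -0.051], [0.243, 0.97, 0.015], [0.054, 0.002, -0.999]]
wrist_force: [-0.5, -0.2, -3.3]
grip_width: 0.0128
```

```bash
python3 st.py
```

```text
11.2 [ 0.5959 -0.1566  0.2887] zax [-0.0515  0.0154 -0.9986] yaw 165.93481764141723 F [-0.5181 -0.2219 -3.3261] w 0.012757069360955841
key axis [0.0355 0.0011 0.9994] key yaw(bar) -13.926428478101412 mouth [ 0.5916 -0.1569  0.1978]
```

>>> send_rows(series=[[[-0.8, 0, 0], 0, 1], [[-0.8, 0, 0], 0, 1], [[0, 0, 0], 0, 1], [[0, 0, 0], 0, 1]])

```text
t: 11.6
position: [0.5276, -0.1542, 0.2874]
ee_rot: [[-0.969, 0.241, -0.054], [0.24, 0.971, 0.017], [0.057, 0.003, -0.998]]
wrist_force: [1.8, -0.1, -2.0]
grip_width: 0.0131
```

```bash
python3 st.py
```

```text
11.6 [ 0.5276 -0.1542  0.2874] zax [-0.0545  0.0171 -0.9984] yaw 166.06785052238152 F [ 1.8399 -0.0727 -2.0348] w 0.013115365224125436
key axis [ 0.0384 -0.0006  0.9993] key yaw(bar) -13.794519665049762 mouth [ 0.523  -0.1544  0.1965]
```

>>> send_rows(series=[[[0, 0, 0], 1, 1], [[0, 0, 0], 1, 1], [[0, 0, 0], 0, 1], [[0, 0, 0], 0, 1]])

```text
t: 12.0
position: [0.5285, -0.1537, 0.2889]
ee_rot: [[-0.999, -0.002, -0.054], [-0.002, 1.0, 0.003], [0.054, 0.003, -0.999]]
wrist_force: [1.0, -0.3, -2.2]
grip_width: 0.0131
```

```bash
python3 st.py
```

```text
12.0 [ 0.5285 -0.1537  0.2889] zax [-0.0537  0.0027 -0.9986] yaw 180.11138311376328 F [ 0.9555 -0.2599 -2.1561] w 0.01306527398270277
key axis [0.0341 0.0095 0.9994] key yaw(bar) 0.24980936517051291 mouth [ 0.5245 -0.155   0.198 ]
```

>>> send_rows(series=[[[0, 0.5, 0], 0, 1], [[0, 0.5, 0], 0, 1], [[0, 0.5, 0], 0, 1], [[0, 0.5, 0], 0, 1], [[0, 0.5, 0], 0, 1], [[0, 0.5, 0], 0, 1], [[0, 0, 0], 0, 1]])

```text
t: 12.7
position: [0.5302, -0.0302, 0.2888]
ee_rot: [[-0.998, 0.021, -0.052], [0.021, 1.0, 0.004], [0.053, 0.003, -0.999]]
wrist_force: [1.2, -0.3, -3.0]
grip_width: 0.0128
```

```bash
python3 st.py
```

```text
12.7 [ 0.5302 -0.0302  0.2888] zax [-0.0524  0.004  -0.9986] yaw 178.82167709888418 F [ 1.1639 -0.2864 -2.9995] w 0.012843333882022684
key axis [0.0331 0.0086 0.9994] key yaw(bar) -1.0400430545608461 mouth [ 0.5262 -0.0314  0.1979]
```

>>> send_rows(series=[[[0, -0.25, 0], 0, 1], [[0, -0.25, 0], 0, 1], [[0, -0.25, 0], 0, 1], [[0, -0.25, 0], 0, 1], [[0, -0.25, 0], 0, 1], [[0, -0.25, 0], 0, 1], [[0, -0.25, 0], 0, 1], [[0, -0.25, 0], 0, 1], [[0, 0, 0], 0, 1]])

```text
t: 13.6
position: [0.5303, -0.1224, 0.2885]
ee_rot: [[-0.998, 0.03, -0.053], [0.03, 1.0, 0.002], [0.053, 0.0, -0.999]]
wrist_force: [-0.1, -0.3, -3.5]
grip_width: 0.0133
```

```bash
python3 st.py
```

```text
13.6 [ 0.5303 -0.1224  0.2885] zax [-0.0526  0.0018 -0.9986] yaw 178.30106013531415 F [-0.1467 -0.3386 -3.5369] w 0.013321897762998837
key axis [0.0334 0.0109 0.9994] key yaw(bar) -1.5577237032608662 mouth [ 0.5263 -0.1238  0.1975]
```

>>> send_rows(series=[[[0, -0.22, 0], -0.5, 1], [[0, -0.22, 0], -0.5, 1], [[0, -0.22, 0], -0.5, 1], [[0, -0.22, 0], -0.5, 1], [[0, 0, -0.2], 0, 1], [[0, 0, -0.3], 0, 1], [[0, 0, -0.3], 0, 1], [[0, 0, 0], 0, 1]])

```text
t: 14.4
position: [0.5298, -0.1558, 0.253]
ee_rot: [[-0.962, 0.27, -0.051], [0.269, 0.963, 0.018], [0.054, 0.004, -0.999]]
wrist_force: [-0.0, -0.7, -1.9]
grip_width: 0.0127
```

```bash
python3 st.py
```

```text
14.4 [ 0.5298 -0.1558  0.253 ] zax [-0.0514  0.0182 -0.9985] yaw 164.35189869241543 F [-0.0417 -0.7103 -1.9275] w 0.01274200467641494
key axis [ 0.0358 -0.0012  0.9994] key yaw(bar) -15.510641722833075 mouth [ 0.5255 -0.1559  0.1621]
```

>>> send_rows(series=[[[0.01, -0.15, 0], 0, 1], [[0, 0, -0.2], 0, 1], [[0, 0, -0.2], 0, 1], [[0, 0, 0], 0, 1], [[0, 0, 0], 0, 1]])

```text
t: 14.9
position: [0.5303, -0.1614, 0.2351]
ee_rot: [[-0.962, 0.268, -0.052], [0.267, 0.963, 0.019], [0.055, 0.004, -0.998]]
wrist_force: [-0.0, -1.1, -2.7]
grip_width: 0.0132
```

```bash
python3 st.py; python3 -c "
from h import *
snap('side','s4');snap('top','t4');crop('s4',410,250,540,370,6,'c7');crop('t4',400,150,560,310,4,'c8')"
```

```text
14.9 [ 0.5303 -0.1614  0.2351] zax [-0.0522  0.0187 -0.9985] yaw 164.48464411591215 F [-0.0297 -1.1025 -2.7273] w 0.013178677753574416
key axis [ 0.0366 -0.0017  0.9993] key yaw(bar) -15.37836386998301 mouth [ 0.5259 -0.1614  0.1442]
```

View pics/c7.png

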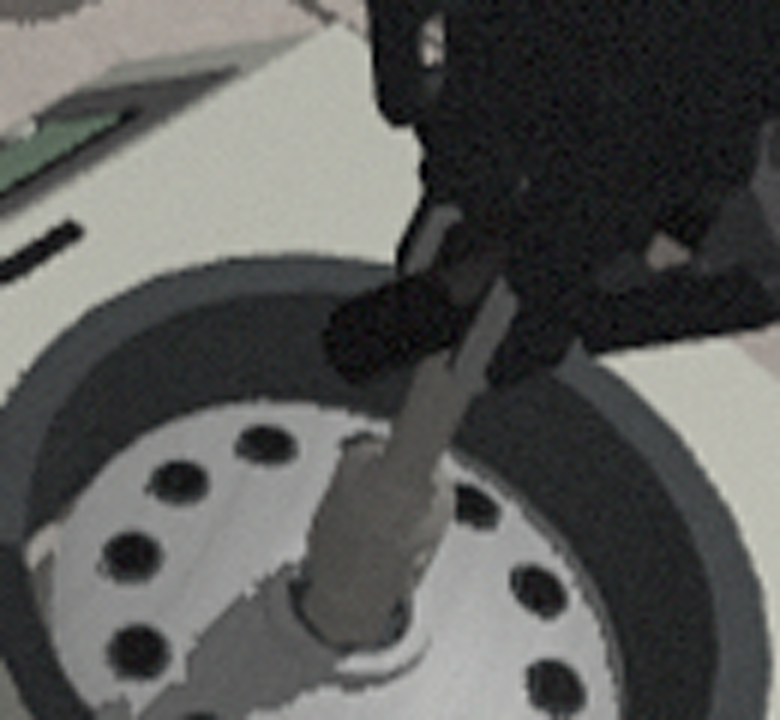

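View pics/c8.png

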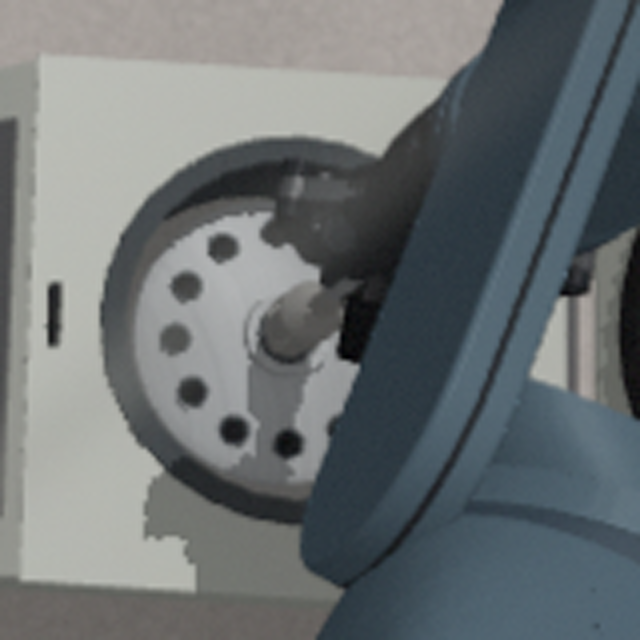

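Run:
```python
from h import *
for P in((.526,-.1626,.144),(.526,-.1626,.242),(.5259,-.1614,.144),(.526+.0036,-.1626,.242)):
    u,v=proj('side','s4',P);u2,v2=proj('top','t4',P);print(P,u,v,'crop',(u-410+.4)*6,(v-250+.4)*6,'top crop',(u2-399.6)*4,(v2-149.6)*4)
# reference: where stud seen vs predicted
print(proj('side','s4',(.526,-.1626,.137)),proj('top','t4',(.526,-.1626,.137)))
```

```text
(0.526, -0.1626, 0.144) 470.2224094795126 342.1013132366807 crop 363.73445687707544 555.0078794200842 top crop 300.2524117381681 330.5042987971815
(0.526, -0.1626, 0.242) 486.77137378538947 303.5816393991375 crop 463.02824271233686 323.8898363948249 top crop 367.47988282459164 290.80929603409174
(0.5259, -0.1614, 0.144) 469.52616137211476 341.5952698477435 crop 359.5569682326885 551.971619086461 top crop 297.78263238628915 330.758465371119
(0.5296000000000001, -0.1626, 0.242) 488.4390767967527 302.14496833879974 crop 473.0344607805163 315.26981003279843 top crop 366.85659601727275 282.71263169239216
(np.float64(469.1677255186419), np.float64(344.5562150313508)) (np.float64(473.58544661146675), np.float64(232.8623855708905))
```

Run:
```python
from h import *
np.set_printoptions(precision=4,suppress=True)
o=snap('wrist','w7')
c=robot.calibration('wrist');T=np.array(c['tool_from_camera']);fl=240/np.tan(np.radians(c['fovy'])/2)
for f in('w6','w7'):
    d=np.load(f'pics/{f}.npz')['d']
    for u,v in((318,225),(318,240),(318,260),(318,300),(318,340),(318,380)):
        z=d[v,u];print(f,u,v,z,(T@[(u-c['cx'])/fl*z,(v-c['cy'])/fl*z,z,1])[:3])
crop('w7',200,150,440,400,3,'c9')
```

```text
w6 318 225 0.119926035 [ 0.0396 -0.0005 -0.0249]
w6 318 240 0.120704144 [ 0.0344 -0.0005 -0.0255]
w6 318 260 0.12287967 [ 0.0271 -0.0005 -0.0252]
w6 318 300 0.12655705 [ 0.0121 -0.0005 -0.0255]
w6 318 340 0.12969095 [-0.0035 -0.0005 -0.0265]
w6 318 380 0.13341933 [-0.0201 -0.0005 -0.0271]
w7 318 225 0.120079525 [ 0.0395 -0.0005 -0.0248]
w7 318 240 0.121341616 [ 0.0343 -0.0005 -0.0249]
w7 318 260 0.12175846 [ 0.0275 -0.0005 -0.0263]
w7 318 300 0.12609926 [ 0.0123 -0.0005 -0.0259]
w7 318 340 0.13097812 [-0.0042 -0.0005 -0.0253]
w7 318 380 0.13379933 [-0.0204 -0.0005 -0.0268]
```

View pics/c9.png

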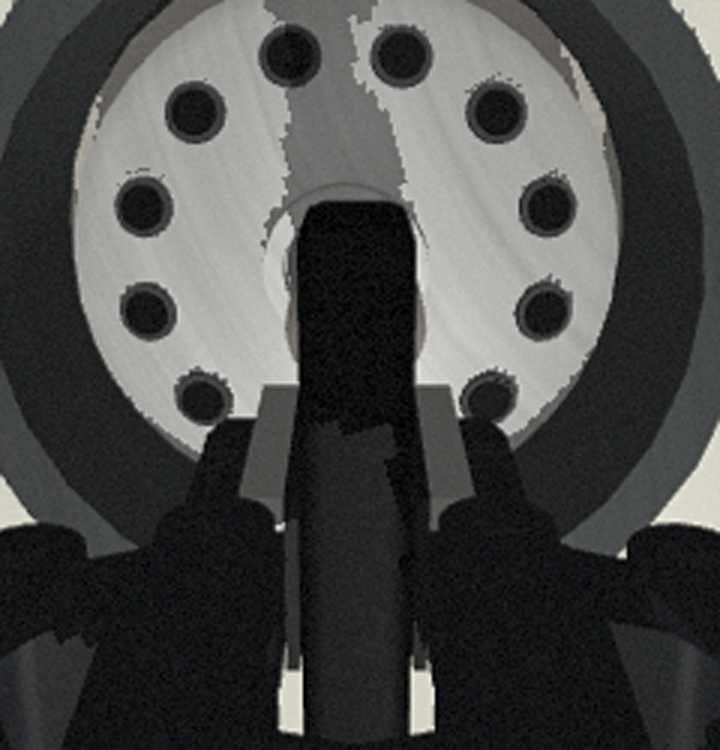

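Run:
```python
from h import *
np.set_printoptions(precision=4,suppress=True)
for n,f,ox,oy,k,L in(('side','s4',410,250,6,[(355,638),(355,625),(355,600),(355,560),(365,520),(390,480),(415,430),(300,600),(395,340)]),('top','t4',400,150,4,[(285,352),(285,340),(285,330),(300,320),(300,300),(320,290)])):
    for a,b in L: print(n,a,b,pz(n,f,ox+a/k-.4,oy+b/k-.4))
```

```text
side 355 638 [ 0.5184 -0.1714  0.1241]
side 355 625 [ 0.5182 -0.1702  0.1291]
side 355 600 [ 0.5222 -0.1664  0.1316]
side 355 560 [ 0.5144 -0.1653  0.1577]
side 365 520 [ 0.5168 -0.1629  0.1703]
side 390 480 [ 0.5222 -0.1627  0.1821]
side 415 430 [ 0.5247 -0.1626  0.2008]
side 300 600 [ 0.5185 -0.155   0.1206]
side 395 340 [ 0.4974 -0.1609  0.2604]
top 285 352 [ 0.5201 -0.1628  0.1166]
top 285 340 [ 0.5196 -0.1515  0.1551]
top 285 330 [ 0.5231 -0.1494  0.1632]
top 300 320 [ 0.5251 -0.1523  0.1777]
top 300 300 [ 0.5346 -0.153   0.1778]
top 320 290 [ 0.5352 -0.1561  0.1982]
```

>>> send_rows(series=[[[0, -0.03, -0.1], -0.03, 1], [[0, 0, -0.1], 0, 1], [[0, 0, 0], 0, 1]])

```text
t: 15.35
position: [0.5307, -0.1629, 0.2275]
ee_rot: [[-0.961, 0.271, -0.05], [0.271, 0.962, 0.018], [0.053, 0.004, -0.999]]
wrist_force: [0.4, -0.0, -3.0]
grip_width: 0.0128
```

```bash
python3 st.py
```

```text
15.35 [ 0.5307 -0.1629  0.2275] zax [-0.0503  0.0179 -0.9986] yaw 164.2626448674392 F [ 0.3847 -0.0454 -2.9715] w 0.012759214602268457
key axis [ 0.0347 -0.0009  0.9994] key yaw(bar) -15.59983948085696 mouth [ 0.5265 -0.163   0.1366]
```

>>> send_rows(series=[[[0, 0, -0.08], 0, 1], [[0, 0, -0.08], 0, 1], [[0, 0, 0], 0, 1]])

```text
t: 15.65
position: [0.5316, -0.1636, 0.2245]
ee_rot: [[-0.961, 0.271, -0.046], [0.271, 0.962, 0.015], [0.049, 0.002, -0.999]]
wrist_force: [-1.8, -0.1, -1.5]
grip_width: 0.0129
```

```bash
python3 st.py
```

```text
15.65 [ 0.5316 -0.1636  0.2245] zax [-0.0462  0.015  -0.9988] yaw 164.25826706756496 F [-1.7746 -0.0637 -1.4794] w 0.012913986220152286
key axis [0.0307 0.0021 0.9995] key yaw(bar) -15.602317039557457 mouth [ 0.5278 -0.164   0.1335]
```

>>> send_rows(series=[[[-0.04, 0.03, 0], 0, 1], [[0, 0, -0.05], 0, 1], [[0, 0, -0.08], 0, 1], [[0, 0, -0.08], 0, 1]])

```text
t: 16.05
position: [0.5318, -0.1634, 0.2214]
ee_rot: [[-0.962, 0.271, -0.038], [0.271, 0.962, 0.01], [0.04, -0.0, -0.999]]
wrist_force: [-2.1, 1.2, 21.5]
grip_width: 0.0131
```

```bash
python3 st.py
```

```text
16.05 [ 0.5318 -0.1634  0.2214] zax [-0.0385  0.0104 -0.9992] yaw 164.25278044711058 F [-2.1365  1.1902 21.5214] w 0.013074866607049327
key axis [0.0229 0.0066 0.9997] key yaw(bar) -15.60525892830868 mouth [ 0.5286 -0.1642  0.1304]
```

```bash
cat > bar.py <<'E'
from h import *
import sys
np.set_printoptions(precision=4,suppress=True)
f=sys.argv[1]
o=snap('wrist',f);snap('side',f+'s')
c=robot.calibration('wrist');T=np.array(c['tool_from_camera']);fl=240/np.tan(np.radians(c['fovy'])/2)
d=np.load(f'pics/{f}.npz')['d']
for v in range(220,400,30):
    z=np.median(d[v-4:v+5,312:324]);p=(T@[(318-c['cx'])/fl*z,(v-c['cy'])/fl*z,z,1])[:3];print(v,p,'world z',o['position'][2]+(o['ee_rot']@p)[2])
crop(f,200,150,440,400,3,f+'c');crop(f+'s',410,250,540,370,6,f+'sc')
E
python3 bar.py w8
```

```text
220 [ 0.0399 -0.0005 -0.0183] world z 0.2412211565185412
250 [ 0.0311 -0.0005 -0.0263] world z 0.2488797781344735
280 [ 0.0201 -0.0005 -0.0264] world z 0.24857205980383446
310 [ 0.0085 -0.0005 -0.0263] world z 0.2480361202529717
340 [-0.0036 -0.0005 -0.0263] world z 0.24753601672700376
370 [-0.0164 -0.0005 -0.0263] world z 0.24698268818192726
```

View pics/w8c.png

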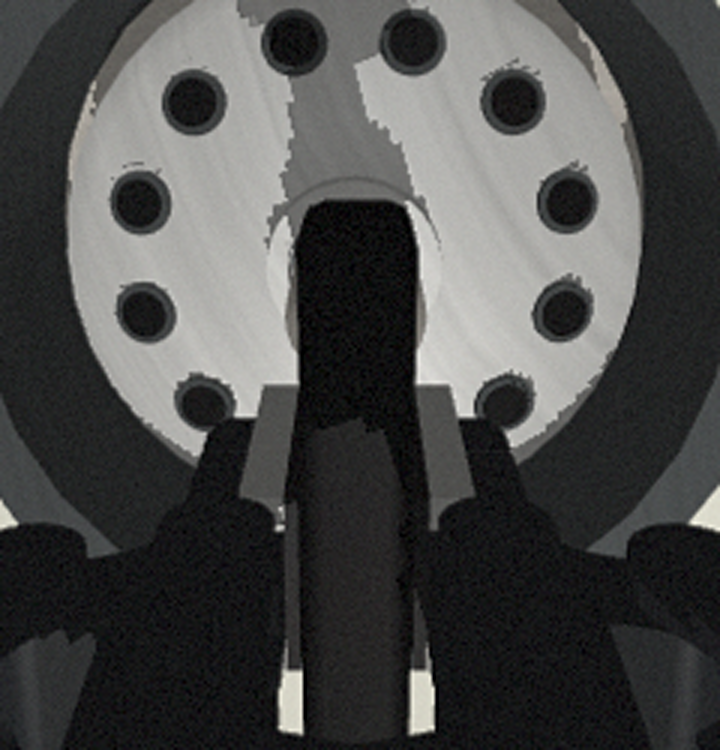

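View pics/w8sc.png

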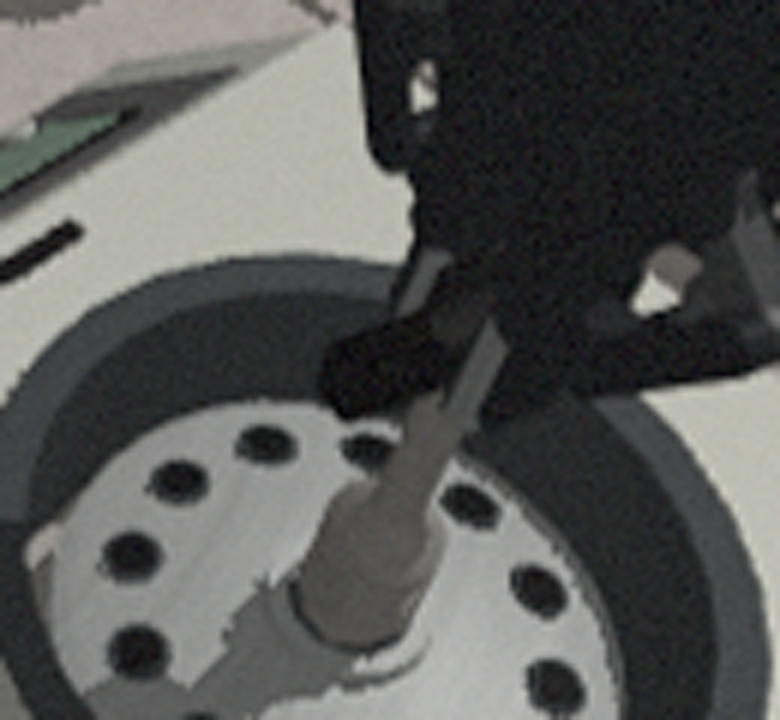

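>>> send_rows(series=[[[0, 0, 0.1], 0, 1], [[-0.07, 0.04, 0.05], 0, 1], [[0, 0, 0], 0, 1]])

```text
t: 16.45
position: [0.5278, -0.1615, 0.2237]
ee_rot: [[-0.962, 0.271, -0.043], [0.271, 0.962, 0.012], [0.044, 0.0, -0.999]]
wrist_force: [-0.2, -1.2, -2.7]
grip_width: 0.0128
```

```bash
python3 st.py
```

```text
16.45 [ 0.5278 -0.1615  0.2237] zax [-0.0425  0.0122 -0.999 ] yaw 164.2551529908051 F [-0.2105 -1.1559 -2.7414] w 0.012783638887173241
key axis [0.027  0.0048 0.9996] key yaw(bar) -15.603633310226021 mouth [ 0.5243 -0.1621  0.1327]
```

>>> send_rows(series=[[[0.025, -0.01, -0.05], 0, 1], [[0, 0, -0.08], 0, 1], [[0, 0, 0], 0, 1]])

```text
t: 16.75
position: [0.5291, -0.1621, 0.2191]
ee_rot: [[-0.962, 0.271, -0.041], [0.271, 0.962, 0.012], [0.043, -0.0, -0.999]]
wrist_force: [-0.2, -1.8, -3.4]
grip_width: 0.0131
```

```bash
python3 st.py
```

```text
16.75 [ 0.5291 -0.1621  0.2191] zax [-0.0414  0.0116 -0.9991] yaw 164.25002824924726 F [-0.1729 -1.7885 -3.3935] w 0.013142308694397475
key axis [0.0259 0.0054 0.9997] key yaw(bar) -15.608400613357256 mouth [ 0.5257 -0.1628  0.1282]
```

Going in freely. Continue.

>>> send_rows(series=[[[0, 0, -0.08], 0, 1], [[0, 0, -0.05], 0, 1], [[0, 0, 0], 0, 1]])

```text
t: 17.05
position: [0.529, -0.1622, 0.2125]
ee_rot: [[-0.962, 0.271, -0.043], [0.271, 0.962, 0.012], [0.044, 0.0, -0.999]]
wrist_force: [-0.1, -1.0, -2.6]
grip_width: 0.0129
```

```bash
python3 st.py
```

```text
17.05 [ 0.529  -0.1622  0.2125] zax [-0.0425  0.012  -0.999 ] yaw 164.24740506449882 F [-0.1352 -0.9861 -2.6128] w 0.012947479468824581
key axis [0.027  0.005  0.9996] key yaw(bar) -15.611111635571364 mouth [ 0.5255 -0.1628  0.1216]
```

>>> send_rows(series=[[[0, 0, -0.06], 0, 1], [[0, 0, -0.04], 0, 1], [[0, 0, 0], 0, 1]])

```text
t: 17.35
position: [0.5293, -0.1623, 0.2115]
ee_rot: [[-0.962, 0.271, -0.04], [0.271, 0.962, 0.011], [0.042, -0.001, -0.999]]
wrist_force: [-0.4, -0.7, -3.2]
grip_width: 0.0129
```

```bash
python3 st.py; python3 bar.py w9
```

```text
17.35 [ 0.5293 -0.1623  0.2115] zax [-0.0403  0.0106 -0.9991] yaw 164.25302798255916 F [-0.4076 -0.7357 -3.2264] w 0.012909968674453412
key axis [0.0247 0.0064 0.9997] key yaw(bar) -15.604692135083125 mouth [ 0.526  -0.1631  0.1205]
220 [ 0.0399 -0.0005 -0.0184] world z 0.23149090356192598
250 [ 0.031  -0.0005 -0.0259] world z 0.23870473931668582
280 [ 0.02   -0.0005 -0.0262] world z 0.2385183069803214
310 [ 0.0084 -0.0005 -0.0261] world z 0.23796217047535076
340 [-0.0036 -0.0005 -0.0263] world z 0.2376344056397394
370 [-0.0163 -0.0005 -0.0264] world z 0.23713794858483778
```

View pics/w9sc.png

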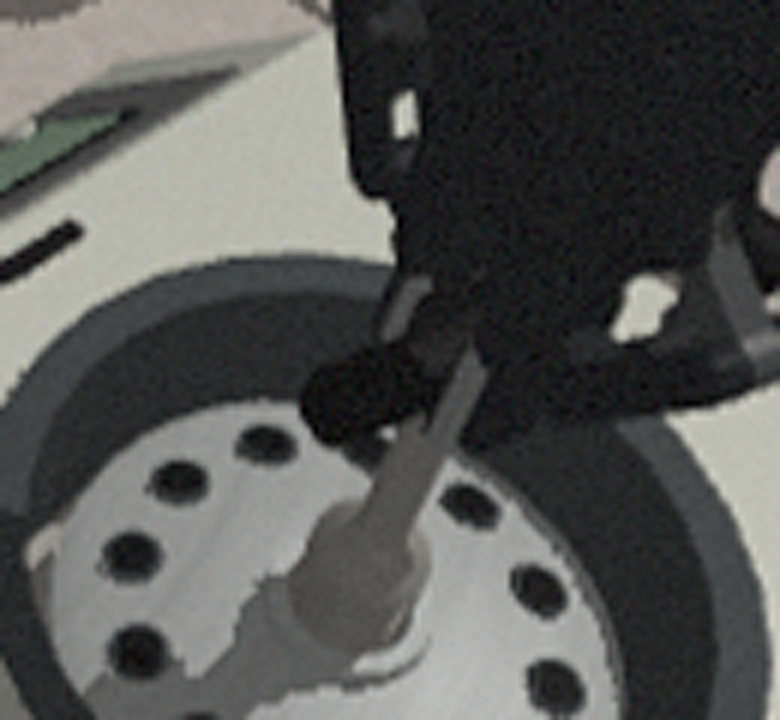

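>>> send_rows(series=[[[0, 0, -0.1], 0, 1], [[0, 0, -0.1], 0, 1], [[0, 0, -0.1], 0, 1]])

```text
t: 17.75
position: [0.5311, -0.1632, 0.2109]
ee_rot: [[-0.962, 0.271, -0.03], [0.271, 0.963, 0.005], [0.031, -0.004, -1.0]]
wrist_force: [-8.8, 3.1, 24.1]
grip_width: 0.0131
```

```bash
python3 st.py
```

```text
17.75 [ 0.5311 -0.1632  0.2109] zax [-0.0304  0.0048 -0.9995] yaw 164.27414425583572 F [-8.7818  3.0827 24.1116] w 0.013069189095137757
key axis [0.0148 0.0122 0.9998] key yaw(bar) -15.580357313392543 mouth [ 0.5287 -0.1645  0.1199]
```

>>> send_rows(series=[[[-0.05, 0.02, 0], 0, 1], [[-0.03, 0.01, -0.05], 0, 1], [[0, 0, -0.05], 0, 1]])

```text
t: 18.05
position: [0.5293, -0.1623, 0.2109]
ee_rot: [[-0.962, 0.271, -0.024], [0.271, 0.963, 0.002], [0.024, -0.005, -1.0]]
wrist_force: [-5.7, 1.7, 19.8]
grip_width: 0.013
```

```bash
python3 st.py; python3 bar.py w10
```

```text
18.05 [ 0.5293 -0.1623  0.2109] zax [-0.024   0.002  -0.9997] yaw 164.28853456659198 F [-5.6903  1.712  19.7646] w 0.013017255034499617
key axis [0.0084 0.0151 0.9999] key yaw(bar) -15.564856462255324 mouth [ 0.5274 -0.1639  0.1199]
220 [ 0.04   -0.0005 -0.0187] world z 0.2305083696774397
250 [ 0.0312 -0.0005 -0.0266] world z 0.23817259080845152
280 [ 0.0201 -0.0005 -0.0264] world z 0.23779370995354066
310 [ 0.0086 -0.0005 -0.0264] world z 0.23753113276320603
340 [-0.0035 -0.0005 -0.0264] world z 0.23721970689753374
370 [-0.0165 -0.0005 -0.0261] world z 0.23664257771731464
```

View pics/w10sc.png

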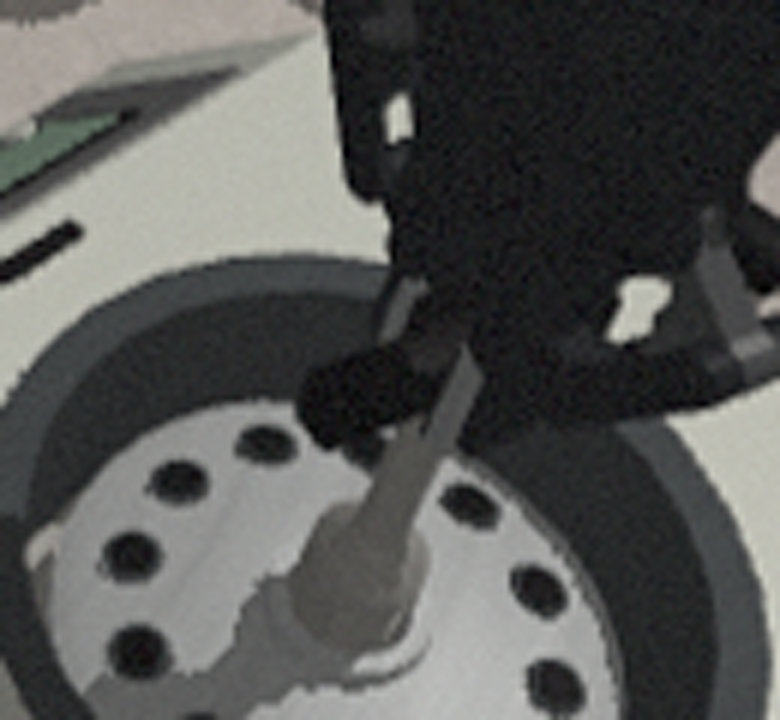

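>>> send_rows(series=[[[-0.01, 0.01, -0.04], 0, 1], [[0, 0, -0.04], 0, 1], [[0, 0, -0.04], 0, 1], [[0, 0, -0.04], 0, 1]])

```text
t: 18.55
position: [0.5291, -0.1621, 0.2109]
ee_rot: [[-0.963, 0.27, -0.02], [0.27, 0.963, -0.001], [0.019, -0.006, -1.0]]
wrist_force: [-4.6, 1.5, 13.6]
grip_width: 0.0128
```

```bash
python3 st.py; python3 -c "
from h import *
snap('side','s9');snap('top','t9')"; python3 st.py
```

```text
18.55 [ 0.5291 -0.1621  0.2109] zax [-0.0198 -0.0009 -0.9998] yaw 164.30680100362585 F [-4.5654  1.4704 13.6242] w 0.012774868275781599
key axis [0.0042 0.0179 0.9998] key yaw(bar) -15.544789590846207 mouth [ 0.5276 -0.1639  0.1199]
18.65 [ 0.5291 -0.1621  0.2109] zax [-0.0198 -0.0009 -0.9998] yaw 164.30692235912935 F [-5.1441  1.6342 13.0784] w 0.012971107590447705
key axis [0.0043 0.0179 0.9998] key yaw(bar) -15.54466677439017 mouth [ 0.5276 -0.1639  0.1199]
```

View pics/s9.png

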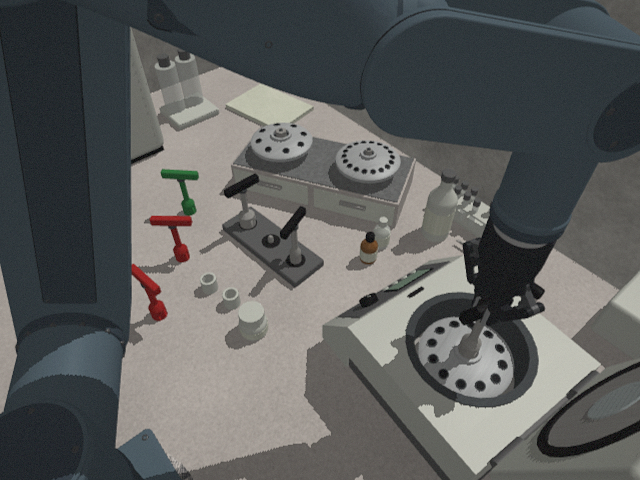

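```bash
python3 -c "
from plant import robot
print(robot.hand_in())"
```

```text
the job is handed in; nothing more can be done
None
```

I tried key_mid first, and it is the key that fits the hub nut. I handed in at about 18.7 s, still gripping it by its handle and pushing it down on the nut with about 13 N.

- **Choice of key:** The wrist camera showed the nut recess about 30.3 mm across. The mid socket (29 mm) enters that and the large one (35 mm) cannot. The nut's top face measured 17.4 mm across flats, which did not settle its size (I assumed a chamfer), so the trial on the nut decided.
- **The trial:** On the first lowering the key met about 21 N with its mouth roughly 10 mm above the floor. I read this as being off centre: I lifted it, moved it about 3 mm sideways, and it then went down almost without force. It came to rest with its mouth about 120 mm above the bench by my estimate, which is fully home.
- **Other keys and objects:** The small and large keys were never touched and still stand on their posts. The last side picture shows the other bench objects where they were.
- **Remaining disagreements:** By calculation the key leans about 1° at the end, because the tool tilts slightly as the arm moves. My estimate also puts its mouth about 2 mm to the side of the axis. That cannot be right for a seated key, so I put it down to the lean and slight movement of the handle in the grip. A steady side force of about 5 N remains.

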